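Restock the roller rack with screw cartons

TASK

Restock the sloping roller rack: put the loose blue-banded carton into the blue lane and the loose yellow-banded carton into the yellow lane, coloured end leading. Set each one down on the rollers at the raised loading end (do not drop it) and let it run down on its own until it rests against the lane's end stop or the carton already there. Leave the stock in the green lane and the other things on the bench as they are, and keep the carton that is already in the yellow lane in its place.

Things in the scene. Friction and masses are not known exactly. Their poses are not given: they have to be found in the camera images.
- blue_carton: Loose cardboard carton of screws, 90 long (its x) x 54 wide (y) x 72 mm high (z), 0.3 to 0.65 kg, with a blue band round one end and plain brown at the other. Origin: centre of its underside; x points to the blue end, z up. Stands upright on the bench, at the robot's left.
- yellow_carton: Loose cardboard carton of screws, 90 long (its x) x 54 wide (y) x 72 mm high (z), 0.3 to 0.65 kg, with a yellow band round one end and plain brown at the other. Origin: centre of its underside; x points to the yellow end, z up. Stands upright on the bench, at the robot's left; the other yellow carton, already in the rack, is stock.
- blue_end (a point): Lower edge of the blue carton's blue end, middle of its width: 45 mm along the carton's x from its origin.
- yellow_end (a point): Lower edge of the loose yellow carton's yellow end, middle of its width: 45 mm along the carton's x from its origin.
- blue_stop (a point): Foot of the end stop, at the low end of the lane with blue edge strips and blue tags: mid width, on the plane of the roller tops, 70 mm above the bench. x points down the lane (0.14 rad below level, away from the robot), y across it to the left, z square to the rollers. The rollers reach from x = -5 to -325 mm, where the raised loading end is open. Empty at the start.
- yellow_stop (a point): Foot of the end stop, at the low end of the lane with yellow edge strips and yellow tags: mid width, on the plane of the roller tops, 70 mm above the bench. x points down the lane (0.14 rad below level, away from the robot), y across it to the left, z square to the rollers. The rollers reach from x = -5 to -325 mm, where the raised loading end is open. A stock carton rests at this stop.
- yellow_stock_end (a point): Lower edge of the yellow end of the stock carton that rests against the yellow lane's stop (same size as the loose cartons; its plain end lies 90 mm up the lane from here).
- yellow_stock: The carton already in the yellow lane, against the stop, like the loose one. Origin: centre of its underside.
- green_stock_a: Green-banded carton of the same size at the stop of the green lane; not to be moved. Origin: centre of its underside.
- green_stock_b: Green-banded carton of the same size, right behind the other green one; the two fill the lowest 181 mm of the green lane; not to be moved. Origin: centre of its underside.
- rack: Fixed aluminium frame, 320 x 270 mm, under three roller lanes side by side, 80 mm apart centre to centre; blue, yellow and green lanes may come in any order. x points to the low end (downhill seen from above); the loading ends, with rollers 115 mm above the bench, face the robot. Origin: centre of its underside.
- lane_blue: The empty lane, with blue edge strips. All lanes: side guides stand 18 mm above the roller tops, 68 mm apart inside; the end stop stands 28 mm above them. The rollers of the blue and yellow lanes turn freely: a carton set on them and let go runs down by itself in 1 to 2 s. Origin: on the bench under the lane's middle, 170 mm (level) behind the stop; x, y as the rack's.
- chisel: Bystander: carving chisel lying on the bench left of the loose cartons, 232 mm long along its x, 26 mm high. Origin: under its middle, on the bench.
- tape_roll: Bystander: roll of brown paper tape lying flat, 100 mm across, 48 mm high. Origin: centre of its underside.
- bowl: Bystander: white bowl right of the rack, 110 mm across, 50 mm high. Origin: centre of its underside.

How it is judged:
At the end, for the whole second after the job is handed in: Loose cartons at rest, released, flat on the rollers (8 mm) and within 14 mm of the centre line of their lane, coloured end downhill: blue end within 12 mm of its stop; yellow end within about 15 mm of the back of the stock carton, which is still within 12 mm of the stop (x of blue_end in the frame of blue_stop between -0.012 and 0.008 m and y of blue_end in the frame of blue_stop between -0.014 and 0.014 m and y of blue_carton in the frame of blue_stop between -0.014 and 0.014 m and z of blue_carton in the frame of blue_stop between -0.008 and 0.008 m and x of blue_carton in the frame of blue_stop between -0.067 and -0.027 m and angle between each of blue_carton, yellow_carton's own z axis and vertical below 0.25 rad and linear speed of each of blue_carton, yellow_carton, yellow_stock below 0.02 m/s and contact force between each of blue_carton, yellow_carton and the fingers below 0.1 N and x of yellow_end in the frame of yellow_stop between -0.106 and -0.08 m and y of yellow_end in the frame of yellow_stop between -0.014 and 0.014 m and y of yellow_carton in the frame of yellow_stop between -0.014 and 0.014 m and z of yellow_carton in the frame of yellow_stop between -0.008 and 0.008 m and x of yellow_carton in the frame of yellow_stop between -0.161 and -0.115 m and x of yellow_stock_end in the frame of yellow_stop above -0.012 m); the robot touches nothing.
It fails at once if the robot touches a carton in the lower part of its lane (coloured end less than 140 mm from the stop) instead of letting it run down ((x of blue_end in the frame of blue_stop between -0.14 and 0.03 m and y of blue_carton in the frame of blue_stop between -0.03 and 0.03 m and z of blue_carton in the frame of blue_stop between -0.03 and 0.03 m and (contact force between blue_carton and the fingers above 0.3 N or contact force between blue_carton and the arm above 0.3 N)) or (x of yellow_end in the frame of yellow_stop between -0.14 and 0.03 m and y of yellow_carton in the frame of yellow_stop between -0.03 and 0.03 m and z of yellow_carton in the frame of yellow_stop between -0.03 and 0.03 m and (contact force between yellow_carton and the fingers above 0.3 N or contact force between yellow_carton and the arm above 0.3 N))).
It fails at once if a carton is let go more than 30 mm above the rollers of its lane ((x of blue_carton in the frame of blue_stop between -0.42 and 0.05 m and y of blue_carton in the frame of blue_stop between -0.06 and 0.06 m and z of blue_carton in the frame of blue_stop between 0.03 and 0.4 m and contact force between blue_carton and the fingers below 0.05 N) or (x of yellow_carton in the frame of yellow_stop between -0.42 and 0.05 m and y of yellow_carton in the frame of yellow_stop between -0.06 and 0.06 m and z of yellow_carton in the frame of yellow_stop between 0.03 and 0.4 m and contact force between yellow_carton and the fingers below 0.05 N)).
It fails at once if stock in the green lane moves more than 20 mm, or the stock in the yellow lane more than 30 mm (distance of any of green_stock_a, green_stock_b from where it was at the start of the episode above 0.02 m or distance of yellow_stock from where it was at the start of the episode above 0.03 m).
It fails at once if chisel, tape roll or bowl moved more than 30 mm (distance of any of chisel, tape_roll, bowl from where it was at the start of the episode above 0.03 m).
It also fails if it takes over 58 s, if anything falls off the work surface, if the arm or the gripper's body presses on something with over 40 N, if the wrist force passes 120 N, or if a joint passes its speed limit or range.

ROBOT

A 6-joint arm with a two-finger parallel gripper is mounted at the origin on the work surface. World frame = base frame: x ahead of the robot, y to its left, z up, the work surface at z = 0. Lengths are in m, angles in rad, forces in N, time in s.
With the tool pointing down it reaches from about 0.3 to 0.775 m from the base axis. Payload 14.6 kg.
Tool frame: the origin (TCP) lies at the very end of the fingers, on their centre line; the grasp point (between the pads) lies 19 mm behind it; z points along the fingers, x is the direction in which the jaws open and shut, and the axes are right-handed (so a half turn about z gives the same grasp; the last joint's range is limited). The gripper opens to 94 mm and grips with 3 to 60 N. Pads are 16 mm wide; open, the fingers measure 119 mm over their backs; the gripper's body (75 mm by 177 mm) begins 78 mm behind the grasp point.
Start: joints at [1.057, 0.3, 1.521, -0, 1.321, -0.067], TCP at [0.238, 0.496, 0.205] pointing down, gripper open.
Joint ranges: [-3.03, 3.03], [-0.79, 2.21], [0.23, 2.52], [-1.04, 4.18], [0, 3.07], [-2.55, 2.55]. Speed limits (rad/s): [2.22, 2.22, 2.57, 3.14, 3.14, 3.14].

INTERFACE

Orientations are given as [roll, pitch, yaw] about the fixed x, y, z axes, in that order (R = Rz(yaw) Ry(pitch) Rx(roll)).
In Python, from station import ctrl gives the robot as it stands.
- The arm moves only by the shell command python3 -m inch 'ROWS' [FORCE]. ROWS is JSON, one flat list of numbers, 7 for each row, row after row: the shift along the tool's x, y, z in cm, then the turn, a rotation vector about the tool's x, y, z in rad, then the opening, from 0 (shut) to 1 (fully open). In form: [tx, ty, tz, wx, wy, wz, claw, tx, ty, tz, wx, wy, wz, claw, ...]. A call has 1 to 20 rows; each row shifts and turns the commanded pose from where the row before left it, along the tool's axes as they then stand; what a row does not reach is not made up. A row lasts 1/8 s, in which the tool goes at most 62.5 mm and 10.7 degrees, less where a joint would pass 70% of its speed; a pose out of reach is approached as far as the arm can. A call is refused whole if a number of a shift passes 6.25 or a number of a turn 0.188, either way. A call with a gripper value outside its range is refused whole. The fingers move at their own pace and stop on an object; FORCE is the grip in N (left out, the last holds). Time passes only in rows, so rows that do not move let the fingers close. It gives the time, the measured TCP pose, the force and the opening at its end, in the units of the state.
- ctrl.get_obs(): the state, without advancing time (a new reading comes with each control period).
- ctrl.camera(name): name is "scene" or "top" or "wrist"; returns (picture, depth): 400x640x3 uint8, red, green, blue; 400x640 float32, m along the optical axis (not along the pixel's ray), 0 where there is no reading.
- ctrl.camera_params(name): a dict with "vertical_fov" (degrees; the focal length in pixels is half the picture's height over the tangent of half this angle, whatever the lens; pixels are square), "cx", "cy" (the principal point, pixels), "distortion" ([k1, k2, p1, p2, k3] as OpenCV has them; the pictures are not rectified), "camera_from_world" (4x4, takes a point from world to camera coordinates); the wrist camera has in their place "mount" (4x4, takes a point from camera to tool coordinates, whose origin is the TCP and whose axes are the tool frame's). Camera axes: x right, y down, z forward; pixel columns grow to the right and rows downward; lengths in m; the calibration is good to about 2 mm. A picture is of the moment at which its call begins: read the wrist's pose just before it. camera_params takes no time and is no camera call.
- ctrl.hand_in(): hands the job in, once; it reports no verdict.
Trained networks look in the newest picture that a camera, given by its name, has taken for a name from the list of things; names that differ only in an ending like _2 or _b are one class to them, and where a whole thing is asked for, a point or a joint stands for the part that bears it (a point fixed in the world has none). Each returns a list of dicts, best first, with "score" (0 to 1); they miss things now and then, are a little off and sometimes report something else, mostly with a low value. They report only what shows in the picture. A call takes as long as a camera call.
- ctrl.spot_in(camera, label): "bbox" ([centre column, centre row, width, height] in pixels, round what is visible of it).
- ctrl.place_of(camera, label): "centre" ([column, row] in pixels: a listed point, or the origin of a listed thing).
The state is a dict: "time_s": time; "qpos": joint angles; "joint_vel": joint speeds; "tau": joint torques, N m; "ee_pos": TCP position; "eef_rot": TCP orientation; "force": force on the tool from outside, world axes, zero at the start; "moment": the same for the moment, N m; "grip_width": finger opening in m.
Only numpy, scipy, OpenCV 4.12 (cv2) and the standard library are available. Lean on these libraries where they do the work, as an engineer would, in place of code of your own. Each camera call takes 0.05 s, during which the arm holds its last target. There are 200 camera calls.

## Working session

There is one attempt and no reset: what is moved stays moved. The work goes in short steps, Python scripts to look and compute and a shell command to move; the robot and the scene stay as the last step left them, time stands still between calls to the robot, and variables do not carry over. Pictures are saved under pics/ and viewed, about 8 in all and at most 12, crops included, and the job is handed in when it is done.

```bash
mkdir -p pics; ls; cat > h.py <<'E'
import numpy as np, cv2
from station import ctrl
from scipy.spatial.transform import Rotation as R
def K(p):
    f=200/np.tan(np.radians(p["vertical_fov"])/2)
    return np.array([[f,0,p["cx"]],[0,f,p["cy"]],[0,0,1]])
def c2w(name,o=None):
    p=ctrl.camera_params(name)
    if name!="wrist": return np.linalg.inv(np.array(p["camera_from_world"]))
    o=o or ctrl.get_obs(); T=np.eye(4); T[:3,:3]=R.from_euler('xyz',o["eef_rot"]).as_matrix(); T[:3,3]=o["ee_pos"]
    return T@np.array(p["mount"])
def cloud(name,depth,T):
    p=ctrl.camera_params(name); v,u=np.mgrid[0:400,0:640]
    n=cv2.undistortPoints(np.stack([u.ravel(),v.ravel()],1).astype(float)[:,None],K(p),np.array(p["distortion"]))[:,0]
    P=np.c_[n,np.ones(len(n))]*depth.ravel()[:,None]
    return (P@T[:3,:3].T+T[:3,3]).reshape(400,640,3)
def onplane(name,uv,z,T):
    p=ctrl.camera_params(name)
    n=cv2.undistortPoints(np.array(uv,float).reshape(-1,1,2),K(p),np.array(p["distortion"]))[:,0]
    d=np.c_[n,np.ones(len(n))]@T[:3,:3].T
    return T[:3,3]+d*((z-T[2,3])/d[:,2])[:,None]
E
python3 - <<'E'
from h import *
o=ctrl.get_obs(); print({k:np.round(v,3).tolist() for k,v in o.items()})
for n in ["top","scene"]:
    im,d=ctrl.camera(n); cv2.imwrite(f"pics/{n}0.png",im[:,:,::-1]); T=c2w(n); P=cloud(n,d,T); np.save(n+"0.npy",P); np.save(n+"im.npy",im)
    print(n,T.round(3).tolist())
    if n=="top":
        for l in ["blue_carton","yellow_carton","blue_end","yellow_end","blue_stop","yellow_stop","yellow_stock_end","green_stock_a","rack","chisel","tape_roll"]:
            print(l,[(r["score"],np.round(r["centre"]).tolist()) for r in ctrl.place_of(n,l)[:2]])
E
```

```text
pics
{'time_s': 0.0, 'qpos': [1.057, 0.3, 1.522, -0.0, 1.321, -0.067], 'joint_vel': [0.001, 0.001, -0.0, 0.001, -0.0, 0.001], 'tau': [0.002, -53.179, -35.275, 0.071, 0.024, -0.0], 'ee_pos': [0.238, 0.496, 0.205], 'eef_rot': [-3.142, 0.001, 1.124], 'force': [0.04, 0.714, 0.599], 'moment': [-0.007, 0.023, -0.003], 'grip_width': 0.094}
top [[0.0, -0.998, 0.055, 0.506], [-1.0, 0.0, 0.003, -0.012], [-0.003, -0.055, -0.998, 1.595], [0.0, 0.0, 0.0, 1.0]]
blue_carton [(0.65, [243.0, 194.0])]
yellow_carton [(0.69, [258.0, 234.0])]
blue_end [(0.65, [237.0, 184.0])]
yellow_end [(0.69, [251.0, 225.0])]
blue_stop [(0.97, [328.0, 172.0])]
yellow_stop [(0.55, [349.0, 166.0]), (0.36, [242.0, 191.0])]
yellow_stock_end [(0.7, [350.0, 167.0])]
green_stock_a [(0.76, [380.0, 170.0]), (0.67, [381.0, 197.0])]
rack [(0.52, [353.0, 176.0])]
chisel [(0.56, [180.0, 249.0])]
tape_roll [(0.81, [192.0, 181.0])]
scene [[0.091, 0.501, -0.861, 1.536], [0.996, -0.025, 0.091, -0.108], [0.023, -0.865, -0.501, 0.656], [0.0, 0.0, 0.0, 1.0]]
```

```bash
python3 - <<'E'
import cv2,numpy as np
t=cv2.imread("pics/top0.png")[110:290,140:440]; cv2.imwrite("pics/a.png",cv2.resize(t,(800,480),interpolation=cv2.INTER_CUBIC))
E
```

```text
(no output)
```

View pics/a.png

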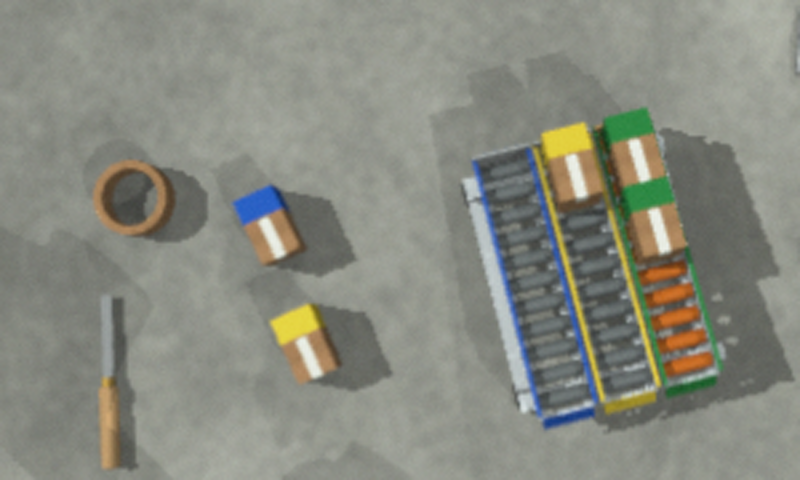

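View pics/scene0.png

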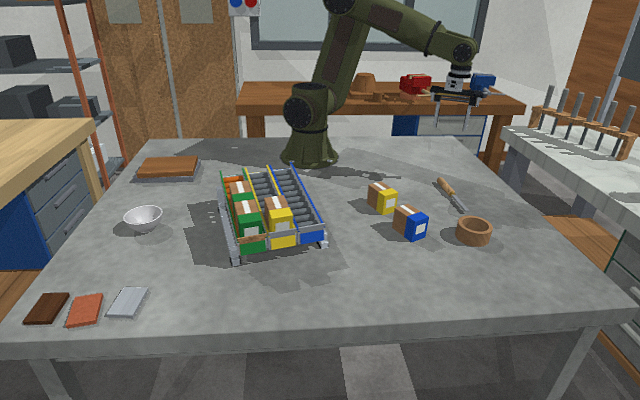

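The top crop shows the blue carton at about (268,225) and the loose yellow one at about (305,343), both with their bands up and to the left. In the rack, from the left, the lanes are blue (empty), yellow (stock at the far stop) and green. The scene view agrees.

```bash
cat > m.py <<'E'
from h import *
def box(P,c,zr,rad=0.08):
    m=(P[...,2]>zr[0])&(P[...,2]<zr[1])&(np.hypot(P[...,0]-c[0],P[...,1]-c[1])<rad)
    q=P[m]; r=cv2.minAreaRect((q[:,:2]*1000).astype(np.float32)); return r,np.median(q[:,2]),len(q)
E
python3 - <<'E'
from m import *
P=np.load("top0.npy"); im=np.load("topim.npy").astype(int); T=c2w("top")
for n,uv in [("blue",(241,194)),("yel",(254,239))]:
    c=onplane("top",uv,0.072,T)[0]; print(n,c.round(3),box(P,c,(0.055,0.09)))
hsv=cv2.cvtColor(np.load("topim.npy"),cv2.COLOR_RGB2HSV)
H,S,V=hsv[...,0].astype(int),hsv[...,1],hsv[...,2]
rackm=(P[...,2]>0.05)&(P[...,1]<0.02)
for n,(a,b) in dict(blue=(105,128),yel=(22,32),green=(55,80)).items():
    m=(H>=a)&(H<=b)&(S>130)&rackm&(P[...,2]<0.145); q=P[m]; print(n,len(q),q.mean(0).round(3),q.min(0).round(3),q.max(0).round(3))
    r=cv2.minAreaRect((q[:,:2]*1000).astype(np.float32)); print(r)
E
```

```text
blue [0.594 0.255 0.072] (((593.9200439453125, 260.0867004394531), (90.98465728759766, 52.6510124206543), 25.453702926635742), np.float64(0.07168003100006048), 404)
yel [0.44  0.209 0.072] (((440.2428283691406, 211.20657348632812), (91.09942626953125, 52.45982360839844), 24.601930618286133), np.float64(0.07213223168288163), 410)
blue 296 [ 0.485 -0.095  0.107] [ 0.34  -0.159  0.054] [ 0.689 -0.011  0.138]
((512.3724365234375, -86.39852905273438), (347.5998840332031, 75.3245620727539), 14.27859115600586)
yel 509 [ 0.554 -0.157  0.114] [ 0.357 -0.247  0.056] [ 0.716 -0.085  0.145]
((538.2823486328125, -169.32315063476562), (359.9453125, 90.41439056396484), 13.888508796691895)
green 211 [ 0.603 -0.223  0.127] [ 0.38  -0.313  0.085] [ 0.732 -0.165  0.145]
((556.0960693359375, -240.5576171875), (356.02362060546875, 74.37618255615234), 13.817642211914062)
```

```bash
cat > go.py <<'E'
from h import *
import sys
def tool(yaw,tilt=0): # tool x = left, y = forward, z = down, of a frame with heading yaw, pitched down by tilt
    return R.from_euler('z',yaw)*R.from_euler('y',tilt)*R.from_matrix(np.array([[0,1,0],[1,0,0],[0,0,-1.]]))
def plan(pos,yaw,tilt=0):
    o=ctrl.get_obs(); A=R.from_euler('xyz',o["eef_rot"]); B=tool(yaw,tilt); d=np.array(pos)-o["ee_pos"]
    print("rotvec(tool)",(A.inv()*B).as_rotvec().round(3),"shift cm before rot",(A.inv().apply(d)*100).round(2),"after rot",(B.inv().apply(d)*100).round(2))
if __name__=="__main__":
    a=list(map(float,sys.argv[1:])); plan(a[:3],*a[3:])
E
python3 go.py 0.440 0.211 0.205 0.4315
```

```text
rotvec(tool) [ 0.     0.    -0.878] shift cm before rot [-16.96  30.56   0.05] after rot [-34.35   6.46   0.04]
```

```bash
python3 -m inch '[0,0,0,0,0,-0.1756,1, 0,0,0,0,0,-0.1756,1, 0,0,0,0,0,-0.1756,1, 0,0,0,0,0,-0.1756,1, 0,0,0,0,0,-0.1756,1, -4.9,0.92,0,0,0,0,1, -4.9,0.92,0,0,0,0,1, -4.9,0.92,0,0,0,0,1, -4.9,0.92,0,0,0,0,1, -4.9,0.92,0,0,0,0,1, -4.9,0.92,0,0,0,0,1, -4.9,0.92,0,0,0,0,1, 0,0,0,0,0,0,1, 0,0,0,0,0,0,1]' 25; python3 - <<'E'
from m import *
o=ctrl.get_obs(); im,d=ctrl.camera("wrist"); T=c2w("wrist",o); P=cloud("wrist",d,T)
cv2.imwrite("pics/w1.png",im[:,:,::-1]); print(box(P,(0.44,0.211),(0.055,0.09)))
from go import plan; plan((0.440,0.211,0.032),0.4315)
E
```

```text
time_s: 2.4
ee_pos: [0.4393, 0.2116, 0.2054]
eef_rot: [-3.141, -0.0, 2.002]
force: [0.8, 0.2, -0.2]
grip_width: 0.094
(((442.3246154785156, 214.17446899414062), (91.27471923828125, 54.90499496459961), 23.786165237426758), np.float64(0.07301288073811105), 5480)
rotvec(tool) [-0. -0.  0.] shift cm before rot [-0.13  0.04 17.35] after rot [-0.13  0.04 17.35]
```

View pics/w1.png

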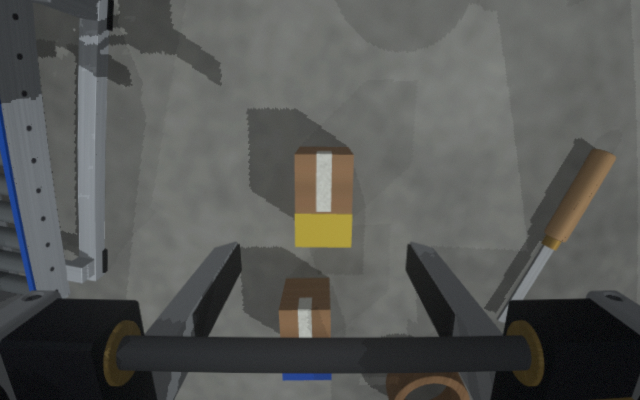

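The wrist view shows the yellow carton at (323,197), midway between the open fingers and square to them, with the blue one behind at (305,325). I'll go down, grip and lift.

```bash
python3 -m inch '[0,0.1,4,0,0,0,1, 0,0,4,0,0,0,1, 0,0,4,0,0,0,1, 0,0,4,0,0,0,1, 0,0,1.35,0,0,0,1, 0,0,0,0,0,0,1, 0,0,0,0,0,0,0.4, 0,0,0,0,0,0,0.4, 0,0,0,0,0,0,0.4, 0,0,0,0,0,0,0.4, 0,0,0,0,0,0,0.4, 0,0,0,0,0,0,0.4]' 30
python3 -m inch '[0,0,-1,0,0,0,0.4, 0,0,-3,0,0,0,0.4, 0,0,-4,0,0,0,0.4, 0,0,-5,0,0,0,0.4, 0,0,-5,0,0,0,0.4, 0,0,-2.5,0,0,0,0.4, 0,0,0,0,0,0,0.4]'
```

```text
time_s: 3.95
ee_pos: [0.4405, 0.2118, 0.0321]
eef_rot: [3.141, -0.0, 2.002]
force: [-1.0, -0.4, 4.6]
grip_width: 0.0538
time_s: 4.82
ee_pos: [0.4407, 0.2118, 0.2384]
eef_rot: [3.139, 0.0, 2.002]
force: [-1.1, 0.6, -3.5]
grip_width: 0.0536
```

Yellow carton held (53.6 mm). Next I'll refine the lane geometry from the stored top picture and depth.

```bash
cat > lane.py <<'E'
from h import *
def lanes(P,im,bl=0.0):
    hsv=cv2.cvtColor(im,cv2.COLOR_RGB2HSV); H,S=hsv[...,0].astype(int),hsv[...,1]
    best=None; out={}
    for n,(a,b) in dict(blue=(105,128),yel=(22,32),green=(55,80)).items():
        c0=dict(blue=(.512,-.086),yel=(.53,-.168),green=(.55,-.245))[n]
        for it in range(1):
            th=np.radians(14)
            u=np.array([np.cos(th),np.sin(th)]); w=np.array([-u[1],u[0]])
            s=(P[...,:2]-c0)@u; v=(P[...,:2]-c0)@w
            m=(H>=a)&(H<=b)&(S>110)&(abs(v)<.055)&(abs(s)<.22)&(P[...,2]<0.148)&(P[...,2]>.07)
            for side in (1,-1):
                k=m&(v*side>.022)&(s<0.04)&(s>-.15)
                q=np.c_[s[k],v[k]]
                if len(q)<15: print(n,side,len(q)); continue
                f=cv2.fitLine(q.astype(np.float32),cv2.DIST_HUBER,0,.01,.01).ravel()
                print(n,side,len(q),"angle",round(14+np.degrees(np.arctan(f[1]/f[0])),2),"v at s=0",round(f[3]-f[2]*f[1]/f[0],4),"z",np.median(P[k][:,2]).round(3),"s range",s[m].min().round(3),s[m].max().round(3))
E
python3 - <<'E'
from lane import *
P=np.load("top0.npy"); im=np.load("topim.npy"); lanes(P,im)
from m import box
print(box(P,(0.66,-0.115),(.105,.16),.07))
T=c2w("top")
for uv in [(349,166),(350,167)]: print("ystop",onplane("top",uv,.07,T))
print("bstop",onplane("top",(328,172),.07,T))
E
```

```text
blue 1 86 angle 14.16 v at s=0 0.0339 z 0.114 s range -0.174 0.174
blue -1 91 angle 14.41 v at s=0 -0.0351 z 0.121 s range -0.174 0.174
yel 1 115 angle 13.89 v at s=0 0.0386 z 0.116 s range -0.172 0.188
yel -1 119 angle 13.93 v at s=0 -0.0329 z 0.117 s range -0.172 0.188
green 1 54 angle 14.27 v at s=0 0.0387 z 0.121 s range -0.172 0.186
green -1 47 angle 14.07 v at s=0 -0.0325 z 0.121 s range -0.172 0.186
(((655.91552734375, -139.37271118164062), (119.97313690185547, 90.75627136230469), 1.01046884059906), np.float64(0.14587173615810478), 539)
ystop [[ 0.69117035 -0.11782598  0.07      ]]
ystop [[ 0.68769565 -0.12126798  0.07      ]]
bstop [[ 0.67031002 -0.04519285  0.07      ]]
```

```bash
cat >> go.py <<'E'
def lane_tcp(name,x,h,grip=0.032):
    th=np.radians(14.1);u=np.array([np.cos(th),np.sin(th)])
    c,s0=dict(yel=((.5293,-.1653),.166),blue=((.512,-.0866),.164))[name]
    b=np.r_[np.array(c)+(s0+x*np.cos(.14))*u,.07-x*np.sin(.14)]
    return b+(grip+h)*np.r_[np.sin(.14)*u,np.cos(.14)],th
E
python3 -c "
from go import *
p,t=lane_tcp('yel',-.265,.05); print(p.round(4)); plan(p,t,.14)"
```

```text
[ 0.4469 -0.186   0.1882]
rotvec(tool) [0.142 0.013 0.185] shift cm before rot [-36.4  -16.08   4.98] after rot [-38.74  -8.3    6.24]
```

```bash
python3 -m inch '[-2,-0.89,0,0,0,0,0.4, -4.5,-1.98,0,0,0,0,0.4, -4.5,-1.98,0,0,0,0,0.4, -4.5,-1.99,0,0,0,0,0.4, -4.5,-1.99,0,0,0,0,0.4, -4.5,-1.99,0,0,0,0,0.4, -4.5,-1.99,0,0,0,0,0.4, -4.5,-1.99,0,0,0,0,0.4, -2.9,-1.28,0,0,0,0,0.4, 0,0,2.5,0,0,0,0.4, 0,0,2.48,0,0,0,0.4, 0,0,0,0.071,0.0065,0.0925,0.4, 0,0,0,0.071,0.0065,0.0925,0.4, 0,0,0,0,0,0,0.4, 0,0,0,0,0,0,0.4]'
python3 - <<'E'
from lane import *
from go import *
p,t=lane_tcp('yel',-.265,.05); plan(p,t,.14)
o=ctrl.get_obs(); im,d=ctrl.camera("wrist"); T=c2w("wrist",o); P=cloud("wrist",d,T); np.save("w2.npy",P)
cv2.imwrite("pics/w2.png",im[:,:,::-1]); lanes(P,im)
E
```

```text
time_s: 6.7
ee_pos: [0.4461, -0.186, 0.1863]
eef_rot: [-3.0, -0.001, 1.819]
force: [0.2, -0.4, -2.7]
grip_width: 0.0536
rotvec(tool) [-0.002 -0.001  0.002] shift cm before rot [-0.02  0.05 -0.2 ] after rot [-0.02  0.05 -0.2 ]
blue 1 1194 angle 14.33 v at s=0 0.0364 z 0.127 s range -0.173 0.065
blue -1 471 angle 15.49 v at s=0 -0.031 z 0.132 s range -0.173 0.065
yel 1 268 angle 17.18 v at s=0 0.0478 z 0.133 s range -0.17 0.094
yel -1 243 angle 12.24 v at s=0 -0.0352 z 0.134 s range -0.17 0.094
green 1 247 angle 13.49 v at s=0 0.0387 z 0.133 s range -0.17 0.071
green -1 973 angle 14.34 v at s=0 -0.0302 z 0.127 s range -0.17 0.071
```

View pics/w2.png

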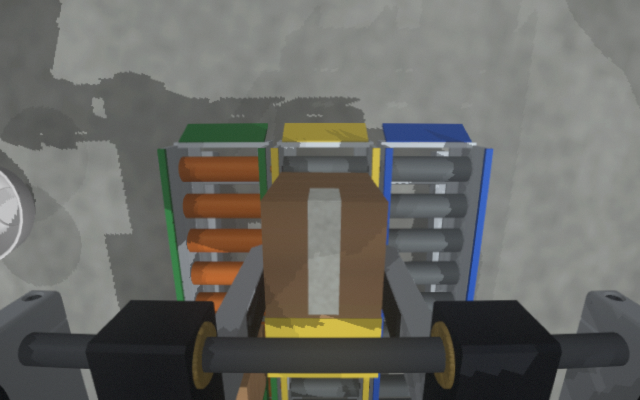

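```bash
python3 - <<'E'
from h import *
P=np.load("w2.npy"); o=ctrl.get_obs(); A=R.from_euler('xyz',o["eef_rot"])
q=A.inv().apply((P.reshape(-1,3)-o["ee_pos"]))*1000
m=(abs(q[:,2]+40)<6)&(abs(q[:,0])<32)&(abs(q[:,1])<60); k=q[m]
print(len(k),np.percentile(k[:,0],[0.5,99.5]),np.percentile(k[:,1],[.5,99.5]),np.median(k[:,2]))
E
```

```text
17727 [-28.58645151  28.85553562] [-42.92609741  46.93173646] -40.48440658860289
```

```bash
python3 -m inch '[0.15,0,2,0,0,0,0.4, 0,0,1.5,0,0,0,0.4, 0,0,0.7,0,0,0,0.4, 0,0,0,0,0,0,0.4, 0,0,0,0,0,0,0.4]'
python3 -m inch '[0,0,0.2,0,0,0,0.4, 0,0,0,0,0,0,0.4, 0,0,0,0,0,0,0.4]'
```

```text
time_s: 7.38
ee_pos: [0.4406, -0.1863, 0.1461]
eef_rot: [-3.0, 0.001, 1.817]
force: [-0.2, -0.8, -4.1]
grip_width: 0.0538
time_s: 7.75
ee_pos: [0.4401, -0.1862, 0.1437]
eef_rot: [-2.999, 0.0, 1.817]
force: [-0.4, -0.4, -3.9]
grip_width: 0.0537
```

```bash
python3 -m inch '[0,0,0.1,0,0,0,0.4, 0,0,0.1,0,0,0,0.4, 0,0,0,0,0,0,0.4]'
```

```text
time_s: 8.12
ee_pos: [0.4397, -0.1863, 0.1415]
eef_rot: [-2.999, 0.0, 1.817]
force: [0.7, -0.1, -3.5]
grip_width: 0.0541
```

```bash
python3 -m inch '[0,0,0.1,0,0,0,0.4, 0,0,0.1,0,0,0,0.4, 0,0,0,0,0,0,0.4]'
```

```text
time_s: 8.5
ee_pos: [0.4401, -0.1863, 0.1406]
eef_rot: [-3.001, 0.001, 1.817]
force: [0.1, 3.8, 6.7]
grip_width: 0.0541
```

```bash
python3 -m inch '[0,0,0.1,0,0,0,0.4, 0,0,0,0,0,0,0.4]'
```

```text
time_s: 8.75
ee_pos: [0.4405, -0.1862, 0.1405]
eef_rot: [-3.002, 0.001, 1.817]
force: [1.0, 6.3, 15.1]
grip_width: 0.0538
```

Contact at the expected height (the force rises and z stops). I'll ease off the overtravel and release.

```bash
python3 -m inch '[0,0,-0.2,0,0,0,0.4, 0,0,0,0,0,0,1, 0,0,0,0,0,0,1, 0,0,0,0,0,0,1, 0,0,0,0,0,0,1, 0,0,-2,0,0,0,1, 0,0,-5,0,0,0,1, 0,0,-5,0,0,0,1, 0,0,0,0,0,0,1]'; python3 - <<'E'
from h import *
im,d=ctrl.camera("wrist"); cv2.imwrite("pics/w3.png",im[:,:,::-1])
E
```

```text
time_s: 9.88
ee_pos: [0.4574, -0.1825, 0.2626]
eef_rot: [-3.004, 0.004, 1.817]
force: [0.3, 0.2, -0.7]
grip_width: 0.0936
```

View pics/w3.png

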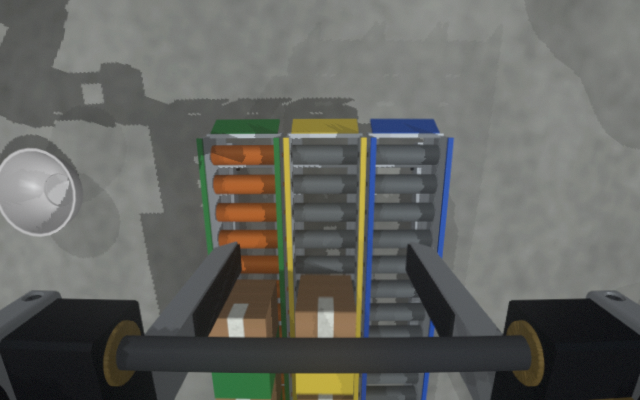

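The yellow carton has left the loading end and is well down the yellow lane, at (325,330). Next I'll check it from the top, refit the lanes and plan the blue grasp.

```bash
python3 - <<'E'
from lane import *
from go import *
from m import box
o=ctrl.get_obs(); im,d=ctrl.camera("wrist"); P=cloud("wrist",d,c2w("wrist",o)); lanes(P,im)
im,d=ctrl.camera("top"); P=cloud("top",d,c2w("top")); cv2.imwrite("pics/t3.png",cv2.resize(im[110:290,290:440,::-1],(500,600),interpolation=cv2.INTER_CUBIC))
print(box(P,(.594,.26),(.055,.09)))
plan((.595,.261,.25),np.radians(25))
E
```

```text
blue 1 697 angle 14.24 v at s=0 0.0364 z 0.127 s range -0.173 0.154
blue -1 1059 angle 14.27 v at s=0 -0.0344 z 0.122 s range -0.173 0.154
yel 1 1032 angle 14.33 v at s=0 0.0409 z 0.123 s range -0.17 0.16
yel -1 1021 angle 14.2 v at s=0 -0.0304 z 0.122 s range -0.17 0.16
green 1 719 angle 14.24 v at s=0 0.0405 z 0.125 s range -0.17 0.131
green -1 516 angle 14.21 v at s=0 -0.0304 z 0.128 s range -0.17 0.131
(((593.923583984375, 260.11163330078125), (90.79617309570312, 52.777793884277344), 25.41404151916504), np.float64(0.07126067269659475), 407)
rotvec(tool) [-0.143 -0.015 -0.19 ] shift cm before rot [39.59 24.16 -2.64] after rot [34.27 31.35  0.82]
```

View pics/t3.png

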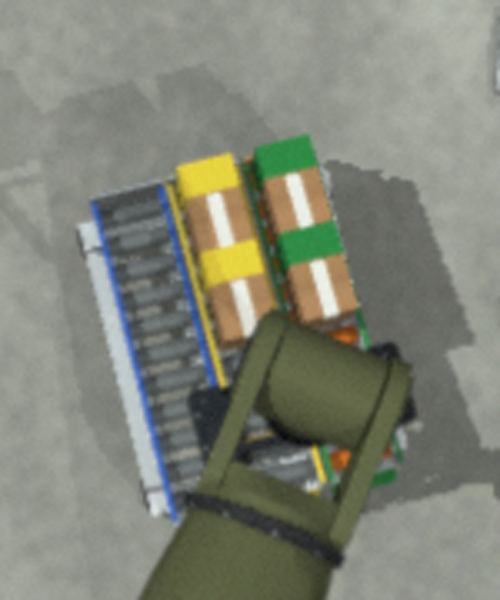

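The top view shows the yellow carton resting against the stock carton in the yellow lane, at (238,290), with its yellow band downhill. Next is the blue carton.

```bash
python3 -m inch '[0,0,0,-0.0715,-0.0075,-0.095,1, 0,0,0,-0.0715,-0.0075,-0.095,1, 1.5,1.37,0.08,0,0,0,1, 3.43,3.13,0.08,0,0,0,1, 3.43,3.13,0.08,0,0,0,1, 3.43,3.13,0.08,0,0,0,1, 3.43,3.13,0.08,0,0,0,1, 3.43,3.13,0.08,0,0,0,1, 3.43,3.13,0.08,0,0,0,1, 3.43,3.14,0.08,0,0,0,1, 3.43,3.14,0.08,0,0,0,1, 3.43,3.14,0.08,0,0,0,1, 1.9,1.78,0.02,0,0,0,1, 0,0,0,0,0,0,1, 0,0,0,0,0,0,1]'
python3 - <<'E'
from m import *
from go import plan
o=ctrl.get_obs(); im,d=ctrl.camera("wrist"); P=cloud("wrist",d,c2w("wrist",o)); print(box(P,(.595,.261),(.055,.09)))
plan((.595,.261,.032),np.radians(25))
E
```

```text
time_s: 11.9
ee_pos: [0.5952, 0.2601, 0.2499]
eef_rot: [-3.141, 0.002, 2.007]
force: [-0.2, -0.1, -0.2]
grip_width: 0.0938
(((596.5083618164062, 263.7983703613281), (91.23773956298828, 54.83226776123047), 25.396446228027344), np.float64(0.07303171919973961), 4286)
rotvec(tool) [-0.     0.002 -0.001] shift cm before rot [1.500e-01 2.000e-02 2.184e+01] after rot [1.100e-01 2.000e-02 2.184e+01]
```

```bash
python3 -m inch '[0.15,0.1,4,0,0,0,1, 0,0,5,0,0,0,1, 0,0,5,0,0,0,1, 0,0,4,0,0,0,1, 0,0,3.8,0,0,0,1, 0,0,0,0,0,0,1, 0,0,0,0,0,0,0.4, 0,0,0,0,0,0,0.4, 0,0,0,0,0,0,0.4, 0,0,0,0,0,0,0.4, 0,0,0,0,0,0,0.4, 0,0,0,0,0,0,0.4]' 30
python3 -m inch '[0,0,-1,0,0,0,0.4, 0,0,-3,0,0,0,0.4, 0,0,-4,0,0,0,0.4, 0,0,-5,0,0,0,0.4, 0,0,-5,0,0,0,0.4, 0,0,-2.5,0,0,0,0.4, 0,0,0,0,0,0,0.4, 0,0,0,0,0,0,0.4]'
python3 -c "
from go import *
p,t=lane_tcp('blue',-.265,.05); print(p.round(4)); plan(p,np.radians(14.2),.14)"
```

```text
time_s: 13.45
ee_pos: [0.5962, 0.2625, 0.0333]
eef_rot: [3.14, 0.002, 2.007]
force: [-1.6, -0.7, 5.3]
grip_width: 0.0541
time_s: 14.45
ee_pos: [0.5953, 0.2625, 0.236]
eef_rot: [-3.14, 0.002, 2.007]
force: [-1.0, 0.8, -5.2]
grip_width: 0.0537
[ 0.4277 -0.1078  0.1882]
rotvec(tool) [0.138 0.015 0.188] shift cm before rot [-26.47 -30.83   4.88] after rot [-31.78 -24.42   8.27]
```

```bash
python3 -m inch '[-1.5,-1.75,0,0,0,0,0.4, -3.3,-3.84,0,0,0,0,0.4, -3.3,-3.84,0,0,0,0,0.4, -3.3,-3.84,0,0,0,0,0.4, -3.3,-3.84,0,0,0,0,0.4, -3.3,-3.84,0,0,0,0,0.4, -3.3,-3.84,0,0,0,0,0.4, -3.3,-3.84,0,0,0,0,0.4, -1.87,-2.2,0,0,0,0,0.4, 0,0,2.5,0,0,0,0.4, 0,0,2.4,0,0,0,0.4, 0,0,0,0.069,0.0075,0.094,0.4, 0,0,0,0.069,0.0075,0.094,0.4, 0,0,0,0,0,0,0.4, 0,0,0,0,0,0,0.4]'
python3 - <<'E'
from lane import *
from go import *
p,t=lane_tcp('blue',-.265,.05); plan(p,np.radians(14.2),.14)
im,d=ctrl.camera("wrist"); cv2.imwrite("pics/w4.png",im[:,:,::-1])
E
```

```text
time_s: 16.32
ee_pos: [0.4279, -0.1075, 0.1884]
eef_rot: [-3.004, -0.001, 1.821]
force: [-0.5, 0.4, -3.0]
grip_width: 0.0541
rotvec(tool) [ 0.003 -0.001  0.002] shift cm before rot [-0.03 -0.03  0.03] after rot [-0.03 -0.03  0.03]
```

View pics/w4.png

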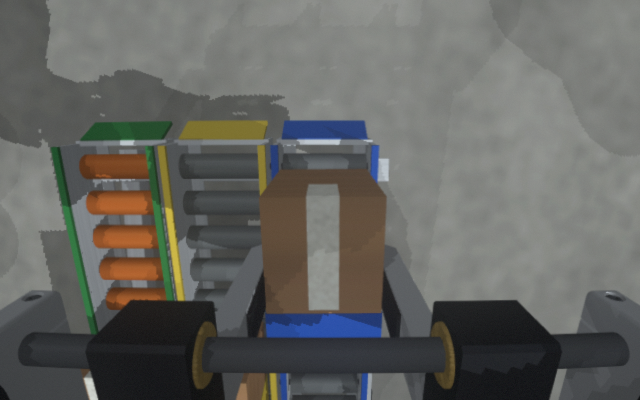

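The carton at (323,245) is in line with the blue lane's tag at (325,130) and its strips. Lowering it now.

```bash
python3 -m inch '[0.1,0,2,0,0,0,0.4, 0,0,1.5,0,0,0,0.4, 0,0,0.9,0,0,0,0.4, 0,0,0,0,0,0,0.4, 0,0,0,0,0,0,0.4]'
python3 -m inch '[0,0,0.1,0,0,0,0.4, 0,0,0.1,0,0,0,0.4, 0,0,0,0,0,0,0.4]'
```

```text
time_s: 17.0
ee_pos: [0.4225, -0.1082, 0.146]
eef_rot: [-3.005, 0.0, 1.819]
force: [-0.3, -0.2, -3.4]
grip_width: 0.0538
time_s: 17.38
ee_pos: [0.4219, -0.1081, 0.1435]
eef_rot: [-3.004, -0.0, 1.819]
force: [-0.0, 0.8, -3.7]
grip_width: 0.0539
```

```bash
python3 -m inch '[0,0,0.1,0,0,0,0.4, 0,0,0.1,0,0,0,0.4, 0,0,0,0,0,0,0.4]'
```

```text
time_s: 17.75
ee_pos: [0.4217, -0.1082, 0.1416]
eef_rot: [-3.004, -0.0, 1.819]
force: [0.4, -0.3, -3.1]
grip_width: 0.0537
```

```bash
python3 -m inch '[0,0,0.1,0,0,0,0.4, 0,0,0.1,0,0,0,0.4, 0,0,0,0,0,0,0.4]'
```

```text
time_s: 18.12
ee_pos: [0.4225, -0.1081, 0.1413]
eef_rot: [-3.008, 0.001, 1.819]
force: [0.6, 5.9, 15.3]
grip_width: 0.0536
```

Contact again at the roller height. Easing off and releasing, then backing away to the robot's left, clear of everything.

```bash
python3 -m inch '[0,0,-0.2,0,0,0,0.4, 0,0,0,0,0,0,1, 0,0,0,0,0,0,1, 0,0,0,0,0,0,1, 0,0,0,0,0,0,1, 0,0,-2,0,0,0,1, 0,0,-5,0,0,0,1, 0,0,-5,0,0,0,1, 3,0,0,0,0,0,1, 4.5,0,0,0,0,0,1, 4.5,0,0,0,0,0,1, 4.5,0,0,0,0,0,1, 4.5,0,0,0,0,0,1, 3,0,0,0,0,0,1, 0,0,0,0,0,0,1, 0,0,0,0,0,0,1, 0,0,0,0,0,0,1]'; python3 - <<'E'
from go import *
from m import box
im,d=ctrl.camera("top"); P=cloud("top",d,c2w("top")); cv2.imwrite("pics/t5.png",cv2.resize(im[110:290,140:440,::-1],(800,480),interpolation=cv2.INTER_CUBIC))
th=np.radians(14.1);u=np.array([np.cos(th),np.sin(th)]);w=np.array([-u[1],u[0]])
for n in("yel","blue"):
    b,_=lane_tcp(n,0,0,0); D=P-b; s=D[...,:2]@u; X=s*np.cos(.14)-D[...,2]*np.sin(.14); Z=s*np.sin(.14)+D[...,2]*np.cos(.14); Y=D[...,:2]@w
    m=(abs(Z-.072)<.012)&(abs(Y)<.036)&(X>-.35)&(X<.05)
    print(n,np.percentile(X[m],[1,99]).round(4),np.percentile(Y[m],[1,99]).round(4),np.median(Z[m]).round(4),
      [(round(lo,2),np.percentile(Y[m&(X>lo)&(X<lo+.03)],[2,98]).round(3).tolist()) for lo in (-.18,-.12,-.09,-.03) if (m&(X>lo)&(X<lo+.03)).sum()>9])
E
```

```text
time_s: 20.25
ee_pos: [0.3789, 0.1277, 0.2605]
eef_rot: [-3.004, -0.0, 1.818]
force: [0.7, -0.1, 0.1]
grip_width: 0.0939
yel [-0.1687  0.0093] [-0.025   0.0289] 0.0735 [(-0.18, [-0.024, 0.028]), (-0.12, [-0.025, 0.028]), (-0.09, [-0.024, 0.029]), (-0.03, [-0.024, 0.029])]
blue [-0.0801  0.0098] [-0.0248  0.029 ] 0.0731 [(-0.09, [-0.023, 0.028]), (-0.03, [-0.024, 0.028])]
```

View pics/t5.png

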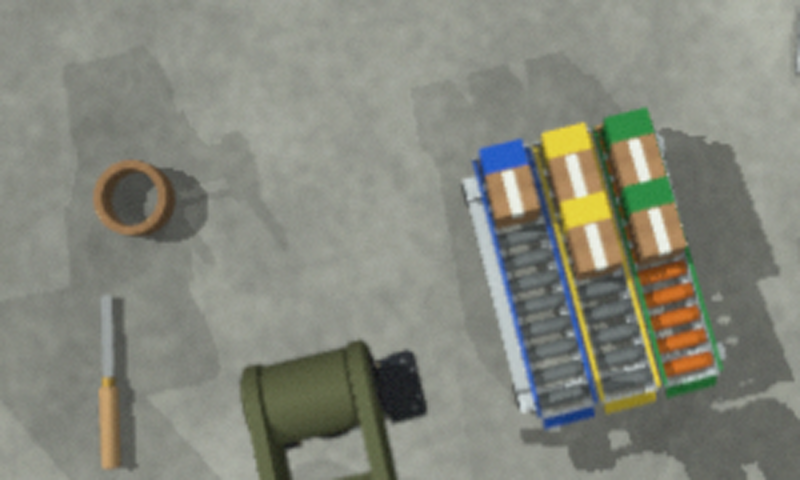

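The top view shows the blue carton at its stop (510,185), level with the yellow and green stock. The yellow carton is right behind its stock (593,235), and the bystanders haven't moved. Handing in.

```bash
python3 -c "
from station import ctrl
print(ctrl.hand_in())"
```

```text
the job is handed in; nothing more can be done
None
```

Both loose cartons are racked, coloured ends downhill, and the job is handed in at about 20 s of robot time. I gripped each carton across its width and tilted it to the lane's slope. I then lowered it onto the rollers at the loading end until contact (about 15 N), released it and let it run down on its own.

**What the last top picture showed:**
- **Blue carton:** it sits at its stop, with its end in line with the stock at the yellow stop. It is about 2 mm off the lane's centre line and flat on the rollers.
- **Yellow carton:** it rests against the stock carton. The two together span about 178 mm (nominal 180), also about 2 mm off the centre line.
- **Green stock, yellow stock, chisel and tape roll:** they look unmoved. The bowl is outside that view; I last saw it in a wrist picture before the blue carton was moved, and the arm never went near it.

**What disagreed:**
- **Stop position:** measured against my estimate of the stops, both lanes' downhill ends read about 9 mm past the stop, the yellow stock carton included. I took this as an error in that estimate and did not measure the stops again.
- **Cameras:** the top and wrist cameras differed by 2 to 4 mm, so I aimed between them.
- **Side force:** about 6 N of side force appeared at each set-down contact, and I found no cause for it. Both cartons still ran down freely.

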